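# Push the washed spout back into the tea house's water filter

## Robot

A 6-joint arm with a two-finger parallel gripper is mounted at the origin on the work surface. World frame = base frame: x ahead of the robot, y to its left, z up, the work surface at z = 0. Lengths are in m, angles in rad, forces in N, time in s.
With the tool pointing down it reaches from about 0.35 to 0.875 m from the base axis. Payload 4.2 kg.
Tool frame: the origin (TCP) lies midway between the tips of the shut fingers; the grasp point (between the pads) lies 19 mm behind it; z points along the fingers, y is the line along which they close (so a half turn about z gives the same grasp; the last joint's range is limited). The gripper opens to 87 mm and grips with 3 to 60 N. Pads are 19 mm wide; open, the fingers measure 117 mm over their backs; the gripper's body (75 mm by 190 mm) begins 51 mm behind the grasp point.
Start: joints at [-0.976, 0.385, 0.008, 0, -1.194, -0.259], TCP at [0.206, -0.59, 0.186] pointing down, gripper open.
Joint ranges: [-3.14, 3.14], [-1.21, 2.06], [-1.07, 1.41], [-3.16, 2.05], [-2.99, -0.16], [-3.1, 3.1]. Speed limits (rad/s): [2.79, 2.79, 3.14, 3.14, 3.14, 3.14].

## Interface

Orientations are given as a unit quaternion [w, x, y, z].
In Python, from rig import state, imaging, robot gives the robot as it stands.
- The arm moves only by the shell command python3 -m inch 'ROWS' [FORCE]. ROWS is a JSON object of lists of equal length, an entry for each row: "slide": the shift along the tool's x, y, z in mm, a list of three; "twist": the turn, a rotation vector about the tool's x, y, z in rad, a list of three; "hand": the closure, from -1 (fully open) to 1 (shut). A call has 1 to 20 rows; each row is the pose to reach, as a shift and turn from the pose commanded when the call began, along the tool's axes at that moment; what a row does not reach only later rows make up. A row lasts 1/12 s, in which the tool goes at most 41.7 mm and 7.16 degrees, less where a joint would pass 70% of its speed; a pose out of reach is approached as far as the arm can. A call with a gripper value outside its range is refused whole. The fingers move at their own pace and stop on an object; FORCE is the grip in N (left out, the last holds). Time passes only in rows, so rows that repeat a pose let the fingers close. It gives the time, the measured TCP pose, the force, the opening and the grip force at its end, in the units of the state.
- state(): the state, without advancing time (a new reading comes with each control period).
- imaging.snapshot(name): name is "scene" or "top" or "wrist"; returns a dict with "image" (420x560x3 uint8, blue, green, red), "z_map" (420x560 float32, m along the optical axis (not along the pixel's ray), 0 where there is no reading), "K" (3x3 intrinsics, pixels), "rvec" (rotation vector, rad) and "tvec" (3), from world to camera coordinates, as OpenCV has them; the wrist camera has in their place "mount" (4x4, takes a point from camera to tool coordinates, whose origin is the TCP and whose axes are the flange's). Camera axes: x right, y down, z forward; pixel columns grow to the right and rows downward; lengths in m; the calibration is good to about 2 mm. A picture is of the moment at which its call begins: read the wrist's pose just before it.
- robot.finish_job(): hands the job in; it is judged then, once.
Trained networks look in the newest picture that a camera, given by its name, has taken for a name from the list of things; names that differ only in an ending like _2 or _b are one class to them, and where a whole thing is asked for, a point or a joint stands for the part that bears it (a point fixed in the world has none). Each returns a list of dicts, best first, with "p" (0 to 1); they miss things now and then, are a little off and sometimes report something else, mostly with a low value. They report only what shows in the picture. A call takes as long as a camera call. They do not tell look-alikes from the thing itself.
- imaging.boxes_of(camera, thing): "location" ([x, y, z] in m, in world coordinates, good to about 4 mm: the middle of the surface that is visible of it).
The state is a dict: "time": time; "qpos": joint angles; "joint_vel": joint speeds; "joint_efforts": joint torques, N m; "position": TCP position; "tcp_rot": TCP orientation; "wrist_force": force on the tool from outside, world axes, zero at the start; "wrist_torque": the same for the moment, N m; "gripper_width": finger opening in m; "grasp_force": force on a finger pad.
Only numpy, scipy, OpenCV 4.12 (cv2) and the standard library are available. Lean on these libraries where they do the work, as an engineer would, in place of code of your own. Each camera call takes 0.05 s, during which the arm holds its last target. There are 200 camera calls.

## Task

Take the washed spout out of its wooden drying block and push it fully home in the quick coupling on top of the water filter, past the grip until it clicks and seats, without forcing it, with its beak over the drip tray. Before letting go, give it a gentle steady pull upwards to check that the coupling holds it, and leave it standing there, home, with the other tea things undisturbed.

Things in the scene. Friction and masses are not known exactly. Their poses are not given: they have to be found in the camera images.
- spout_mid (a point): The spout: a loose stainless tube of about 160 g, 14 mm in diameter, 160 mm long, standing upright; this point is on its axis half-way up, z up along the tube. A bent side beak, 10 mm thick, leaves the tube 88 mm above the lower end and reaches 75 mm out to the spout's -x side, nowhere higher than 105 mm. A flange, 25 mm wide, sits 34 to 38 mm above the lower end.
- spout_grip (a point): Where to grip the spout: on the tube's axis, 138 mm above its lower end, in the middle of the bare top part (105 to 160 mm above the lower end). It may be gripped any way round; fingers closing square to the beak keep clear of it best. Grip firmly (40 N or more): pushing it in takes up to 20 N along the tube.
- spout_foot (a point): Centre of the spout's lower end, the end that goes into the coupling. From here upwards: a narrowed nose (10 mm wide, widening to 14 mm at 4.3 mm up), a 2 mm land of full diameter (14 mm), a ring groove 6.5 to 14.5 mm up and 2 mm deep, then plain tube up to the flange at 34 mm.
- beak_tip (a point): The open end of the spout's beak: 75 mm from the tube's axis towards the spout's -x axis, 72 mm above the spout's lower end.
- stand: Drying block of pale wood, 85 x 85 mm, 40 mm high, does not move; origin at the centre of its underside. The spout hangs by its flange in a round hole, 17 mm wide and 36 mm deep, in the middle of the top, its lower end 6 mm above the table. Lift it straight up by 40 mm to clear the block.
- filter: Water filter, does not move: pale housing 213 mm deep, 190 mm wide, 90 mm high, with a low round cartridge 86 mm wide and 50 mm tall on its top, behind the coupling. Origin on the table under the coupling's axis; -x is the front, where the steel drip tray lies.
- mouth (a point): Centre of the coupling's mouth, z up, -x to the filter's front. It is a black upright socket on the filter's top, 28 mm wide, mouth 122 mm above the table at rest: a flared rim 22 mm wide that narrows over 5 mm to a bore 15.4 mm wide and 32 mm deep. With the spout home, spout_mid is 48 mm above this point and the flange is only 2 mm above the rim.
- seat (a point): Centre of the bore's floor, 32 mm below the mouth; home means the spout's lower end rests here. Sprung jaws in the bore meet the nose when it is about 10 mm above the floor: the push climbs to 10 to 15 N with hardly any entry (a false bottom), then they give way at once and snap into the groove. 17 to 20 N surely seats it; over 25 N damages it. Once locked, the spout has 1 mm of play.
- socket (a joint): How far the whole socket has moved up (+) or down (-) in its soft rubber bush, in m; 0 at rest when empty, about -1 mm with the spout in. It gives 1 mm per 1.6 N: 13 N sinks it 8 mm, so push that much lower than its rest height suggests. Over 15.5 mm down or 12.5 mm up damages it. A good pull test, 6 to 12 N for half a second, lifts it 3 to 7 mm; under 1.5 mm does not count.
- sleeve (a joint): How far the knurled steel release sleeve (38 mm wide, 12 mm high, round the socket's neck) is down, in m: 0 with the jaws closed, 1.8 mm while the tube holds the jaws open (it is linked to them), back at 0 when they have snapped into the groove. Pressing it would let the spout out again: leave it alone.
- tray_mid (a point): Middle of the steel drip tray in front of the filter (105 x 130 mm, 14 mm high), on its top, 75 mm to the front of the socket's axis. The beak's open end belongs over it.
- canister: Bystander: pewter tea canister with a screw lid, 80 mm in diameter, 103 mm high; origin at the centre of its underside.
- whisk: Bystander: light bamboo tea whisk standing head up, 105 mm high, head 49 mm wide on a 25 mm handle; origin at the centre of its underside.
- holder: Bystander: white porcelain whisk holder, 60 mm wide, 79 mm high; origin at the centre of its underside.
- dish: Bystander: speckled stoneware sweets dish, 140 mm wide, 26 mm high; origin at the centre of its underside.
There are look-alikes about, which are no part of the job. Of the things shaped like the part that bears spout_mid, the bare steel one is meant.

How it is judged:
On the way, in this order (a step that is already met when the one before it is completed fails the run):
1. the spout is pushed home in the socket and the jaws have closed in its groove (z of spout_mid in the frame of mouth below 0.0497 m and horizontal distance between spout_mid and mouth below 0.006 m and value of joint sleeve below 0.0008 m), for 0.2 s.
2. the locked spout is pulled upwards, lifting the socket at least 1.5 mm above rest (value of joint socket above 0.0015 m and z of spout_mid in the frame of mouth below 0.0505 m and value of joint sleeve below 0.0008 m), for 0.2 s.
At the end, for the whole second after the job is handed in: The spout stands still in the socket, released: its lower end within 1.7 mm of the bore's floor, upright within 4.5 degrees, the release sleeve up (jaws closed), the socket back at rest within 3 mm, and the open end of the beak within 30 mm of the middle of the drip tray seen from above (all of step 1 and angle between spout_mid's own z axis and vertical below 0.08 rad and value of joint socket between -0.003 and 0.001 m and horizontal distance between beak_tip and tray_mid below 0.03 m and linear speed of spout below 0.02 m/s); the robot touches nothing.
It fails at once if the coupling is pushed with more than about 25 N (socket over 15.5 mm down) (value of joint socket below -0.0155 m).
It fails at once if the coupling is pulled with more than about 20 N (socket over 12.5 mm up) (value of joint socket above 0.0125 m).
It fails at once if a bystander (canister, whisk, holder or dish) is moved more than 20 mm or tipped over (distance of any of canister, whisk, holder, dish from where it was at the start of the episode above 0.02 m or angle between any of whisk, canister, holder's own z axis and vertical above 0.5 rad).
It also fails if it takes over 48 s, if anything falls off the work surface, if the arm or the gripper's body presses on something with over 40 N, if the wrist force passes 120 N, or if a joint passes its speed limit or range.

## Working session

There is one attempt and no reset: what is moved stays moved. The work goes in short steps, Python scripts to look and compute and a shell command to move; the robot and the scene stay as the last step left them, time stands still between calls to the robot, and variables do not carry over. Pictures are saved under pics/ and viewed, at most 10 in all, crops included, and the job is handed in when it is done.

```bash
ls; mkdir -p pics
cat > h.py <<'E'
import numpy as np, cv2
from scipy.spatial.transform import Rotation as R
from rig import state, imaging, robot
def pts(s):
    z=s["z_map"]; K=s["K"]; v,u=np.mgrid[:z.shape[0],:z.shape[1]]
    c=np.stack([(u-K[0,2])/K[0,0]*z,(v-K[1,2])/K[1,1]*z,z],-1)
    if "mount" in s:
        M=np.array(s["mount"]); t=c@M[:3,:3].T+M[:3,3]
        st=s["st"]; q=st["tcp_rot"]; r=R.from_quat([q[1],q[2],q[3],q[0]])
        w=t@r.as_matrix().T+np.array(st["position"])
    else:
        r,_=cv2.Rodrigues(np.array(s["rvec"],float)); w=(c-np.array(s["tvec"]).ravel())@r
    w[z==0]=np.nan
    return w
E
python3 - <<'E'
from h import *
ims=[]
for c in("scene","top"):
    s=imaging.snapshot(c); np.savez(f"{c}.npz",w=pts(s),img=s["image"])
    cv2.imwrite(f"pics/{c}.png",s["image"])
    for n in("spout_mid","spout_grip","spout_foot","beak_tip","stand","filter","mouth","seat","socket","sleeve","tray_mid","canister","whisk","holder","dish"):
        try: print(c,n,[(np.round(d["location"],3).tolist(),round(d["p"],2)) for d in imaging.boxes_of(c,n)])
        except Exception as e: print(c,n,e)
st=state();print(st)
E
```

```text
pics
scene spout_mid [([0.618, 0.595, 0.011], 0.85), ([0.742, -0.003, 0.012], 0.73), ([0.57, 0.213, 0.104], 0.69), ([0.29, 0.399, 0.016], 0.55)]
scene spout_grip [([0.622, 0.593, 0.012], 0.92), ([0.746, 0.0, 0.014], 0.67), ([0.567, 0.208, 0.103], 0.6), ([0.537, 0.405, 0.017], 0.55), ([0.282, 0.399, 0.013], 0.48), ([0.477, -0.176, 0.116], 0.15)]
scene spout_foot [([0.285, 0.398, 0.014], 0.8), ([0.566, 0.211, 0.104], 0.77), ([0.623, 0.596, 0.014], 0.64), ([0.742, 0.003, 0.012], 0.62), ([0.539, 0.403, 0.014], 0.54)]
scene beak_tip [([0.62, 0.594, 0.016], 0.81), ([0.747, -0.001, 0.013], 0.69), ([0.541, 0.404, 0.015], 0.67), ([0.288, 0.398, 0.015], 0.66), ([0.57, 0.212, 0.105], 0.61), ([0.583, 0.22, 0.039], 0.56)]
scene stand [([0.58, 0.222, 0.041], 0.63)]
scene filter [([0.558, -0.121, 0.088], 0.76), ([0.716, 0.174, 0.091], 0.34)]
scene mouth [([0.414, 0.169, 0.017], 0.51), ([0.477, -0.179, 0.115], 0.42)]
scene seat [([0.476, -0.179, 0.114], 0.58)]
scene socket [([0.579, 0.225, 0.039], 0.16)]
scene sleeve [([0.482, -0.174, 0.11], 0.6)]
scene tray_mid [([0.559, -0.118, 0.084], 0.95)]
scen
[... 1335 characters left out ...]
'qpos': array([-9.76355924e-01,  3.84692575e-01,  7.89176314e-03, -4.82642194e-06,
       -1.19401748e+00, -2.58592962e-01]), 'joint_vel': array([-0.00042834, -0.00088892, -0.00045115, -0.00085478,  0.00116717,
       -0.00062714]), 'joint_efforts': array([-7.37404152e-04, -3.90462041e+01,  1.87621218e+01,  4.22468394e+00,
        1.55869767e-02,  3.86163634e-06]), 'position': array([ 0.20598893, -0.59004602,  0.18585061]), 'tcp_rot': array([-2.50003050e-06, -1.67134761e-01,  9.85934060e-01,  1.09256989e-05]), 'wrist_force': array([ 0.88253212, -0.73821729,  0.04210941]), 'wrist_torque': array([ 0.03371902, -0.0127978 , -0.01833499]), 'grasp_force': 0.0, 'gripper_width': 0.08662546160672777}
```

View pics/scene.png

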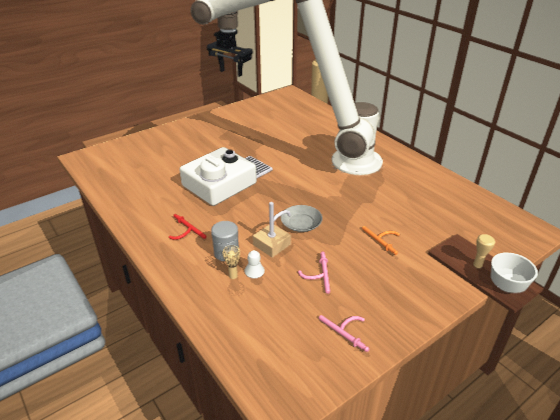

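View pics/top.png

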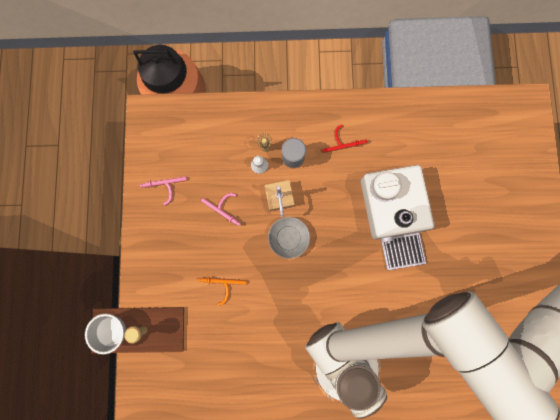

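The scene image shows the bare steel spout in the wooden block at (272,220), with its beak over the dish. The coupling is at (230,156) and the tray at (258,166). In the top view the stand is at (280,195), the coupling at (403,217) and the tray at (405,250).

Run:
```python
from h import *
for c in("scene","top"):
    d=np.load(c+".npz"); w=d["w"].reshape(-1,3)
    def sel(c0,r,z0,z1): return w[(np.hypot(w[:,0]-c0[0],w[:,1]-c0[1])<r)&(w[:,2]>z0)&(w[:,2]<z1)]
    p=sel((.56,.21),.1,.125,.2); print(c,"tube",len(p),p.mean(0),p.min(0),p.max(0))
    p=sel((.56,.21),.1,.06,.112); print("mid/beak",len(p)); print(np.round(p[::max(1,len(p)//25)],3).tolist())
    p=sel((.474,-.186),.03,.105,.14); print("sock",len(p),np.nanmean(p,0),p.min(0),p.max(0))
    p=sel((.56,-.19),.2,.08,.098).astype(np.float32); print("house",cv2.minAreaRect(np.ascontiguousarray(p[:,:2])*1000), np.median(p[:,2]))
    p=sel((.40,-.18),.1,.009,.03).astype(np.float32); print("tray",cv2.minAreaRect(np.ascontiguousarray(p[:,:2])*1000))
    p=sel((.57,.21),.07,.035,.044).astype(np.float32); print("stand",cv2.minAreaRect(np.ascontiguousarray(p[:,:2])*1000))
```

```text
scene tube 52 [0.56940442 0.21049022 0.14970885] [0.56073702 0.19915701 0.12651624] [0.57487194 0.21792978 0.17059463]
mid/beak 125
[[0.515, 0.201, 0.112], [0.522, 0.199, 0.11], [0.505, 0.202, 0.104], [0.517, 0.203, 0.106], [0.499, 0.205, 0.1], [0.53, 0.205, 0.11], [0.503, 0.205, 0.097], [0.539, 0.207, 0.111], [0.499, 0.205, 0.091], [0.54, 0.208, 0.108], [0.55, 0.201, 0.105], [0.494, 0.198, 0.077], [0.572, 0.205, 0.109], [0.552, 0.209, 0.103], [0.558, 0.207, 0.1], [0.564, 0.21, 0.101], [0.565, 0.212, 0.099], [0.564, 0.21, 0.093], [0.573, 0.207, 0.088], [0.571, 0.209, 0.085], [0.571, 0.214, 0.083], [0.57, 0.212, 0.078], [0.57, 0.213, 0.075], [0.573, 0.216, 0.074], [0.57, 0.213, 0.066]]
sock 73 [ 0.47619767 -0.18124731  0.11673104] [ 0.45656544 -0.20227959  0.10596024] [ 0.4941185  -0.16453322  0.12512188]
house ((532.6161499023438, -175.7872314453125), (216.5136260986328, 193.50401306152344), 8.486654281616211) 0.08997277
tray ((367.193359375, -159.2484893798828), (198.14122009277344, 95.20540618896484), 58.00837326049805)
stand ((565.2883911132812, 207.29864501953125), (92.5100021362
[... 721 characters left out ...]
08, 0.196, 0.105], [0.504, 0.199, 0.108], [0.502, 0.202, 0.102], [0.502, 0.196, 0.101], [0.499, 0.199, 0.098], [0.496, 0.203, 0.099], [0.497, 0.196, 0.091], [0.493, 0.199, 0.101], [0.494, 0.193, 0.086], [0.49, 0.196, 0.093], [0.488, 0.2, 0.089]]
sock 115 [ 0.47158701 -0.18514616  0.11866577] [ 0.45443742 -0.20466084  0.10507993] [ 0.4895318  -0.16722207  0.12908494]
house ((530.1405639648438, -177.22256469726562), (211.85809326171875, 189.5851593017578), 8.78866958618164) 0.09064498
tray ((376.6161804199219, -173.42469787597656), (190.33311462402344, 130.1103515625), 84.06041717529297)
stand ((565.4594116210938, 206.01852416992188), (85.71314239501953, 84.88258361816406), 10.404875755310059)
```

```bash
cat >> h.py <<'E'
def go(p,yaw,tilt_fix=True):
    """slide(mm), twist for TCP at p, tool z down, tool x heading yaw(deg, world)"""
    st=state(); q=st["tcp_rot"]; r=R.from_quat([q[1],q[2],q[3],q[0]])
    y=np.radians(yaw); x=np.array([np.cos(y),np.sin(y),0]); z=np.array([0,0,-1.]); 
    g=R.from_matrix(np.stack([x,np.cross(z,x),z],1))
    print("slide",np.round(r.inv().apply(np.array(p)-st["position"])*1000,1),"twist",np.round((r.inv()*g).as_rotvec(),4),"t",st["time"],"pos",np.round(st["position"],4))
def look(name):
    st=state(); s=imaging.snapshot("wrist"); s["st"]=st
    w=pts(s); np.savez(name+".npz",w=w,img=s["image"]); cv2.imwrite(f"pics/{name}.png",s["image"]); return w,s
E
python3 - <<'E'
from h import *
go((.46,-.19,.34),-173)
print(imaging.snapshot("wrist")["mount"])
E
```

```text
slide [-371.7  294.  -154.1] twist [ 0.     -0.      0.2137] t 1.6 pos [ 0.206  -0.59    0.1859]
[[-4.72059407e-04 -9.53463291e-01 -3.01508757e-01  8.21771668e-02]
 [ 9.99999779e-01 -3.09072065e-04 -5.88276228e-04  1.08017191e-03]
 [ 4.67711854e-04 -3.01508968e-01  9.53463226e-01 -1.98866079e-01]
 [ 0.00000000e+00  0.00000000e+00  0.00000000e+00  1.00000000e+00]]
```

```bash
python3 -m inch '{"slide":[[-15,12,-20],[-45,35,-50],[-372,294,-154],[-372,294,-154],[-372,294,-154],[-372,294,-154],[-372,294,-154],[-372,294,-154],[-372,294,-154],[-372,294,-154],[-372,294,-154],[-372,294,-154],[-372,294,-154],[-372,294,-154],[-372,294,-154],[-372,294,-154],[-372,294,-154],[-372,294,-154]],"twist":[[0,0,0.02],[0,0,0.06],[0,0,0.2137],[0,0,0.2137],[0,0,0.2137],[0,0,0.2137],[0,0,0.2137],[0,0,0.2137],[0,0,0.2137],[0,0,0.2137],[0,0,0.2137],[0,0,0.2137],[0,0,0.2137],[0,0,0.2137],[0,0,0.2137],[0,0,0.2137],[0,0,0.2137],[0,0,0.2137]],"hand":[-1,-1,-1,-1,-1,-1,-1,-1,-1,-1,-1,-1,-1,-1,-1,-1,-1,-1]}'
python3 - <<'E'
from h import *
w,s=look("w1")
for n in("mouth","seat","sleeve","tray_mid"): print(n,[(np.round(d["location"],4).tolist(),round(d["p"],2)) for d in imaging.boxes_of("wrist",n)])
f=w.reshape(-1,3)
for z0,z1 in((.112,.130),(.117,.130)):
    p=f[(np.hypot(f[:,0]-.472,f[:,1]+.186)<.03)&(f[:,2]>z0)&(f[:,2]<z1)].astype(np.float32)
    print("sock",len(p),cv2.minEnclosingCircle(np.ascontiguousarray(p[:,:2])*1000),p.min(0),p.max(0),np.median(p[:,2]))
for z0,z1 in((.08,.098),(.009,.03)):
    p=f[(f[:,2]>z0)&(f[:,2]<z1)].astype(np.float32); print(cv2.minAreaRect(np.ascontiguousarray(p[:,:2])*1000),len(p))
go((.545,.205,.30),-173)
E
```

```text
time: 3.15
position: [0.4596, -0.1908, 0.3396]
tcp_rot: [-0.0, -0.06, 0.998, 0.0]
wrist_force: [0.7, 0.5, -0.8]
gripper_width: 0.0872
grasp_force: 0.0
mouth [([0.4719, -0.1875, 0.1156], 0.68)]
seat [([0.4704, -0.1908, 0.1139], 0.81)]
sleeve [([0.4656, -0.1848, 0.1218], 0.72), ([0.4718, -0.1873, 0.1141], 0.43), ([0.5393, 0.2001, 0.0904], 0.37)]
tray_mid [([0.4797, -0.1872, 0.0931], 0.73)]
sock 537 ((471.55718994140625, -185.09158325195312), 19.61529541015625) [ 0.45219055 -0.20369875  0.11245587] [ 0.4902367  -0.16583177  0.12385533] 0.11854668
sock 434 ((471.22174072265625, -185.24969482421875), 19.251420974731445) [ 0.4522068  -0.20337328  0.1170164 ] [ 0.4902367  -0.16724977  0.12385533] 0.119157106
((506.22869873046875, -35.62858581542969), (209.64353942871094, 474.28607177734375), 8.82420825958252) 13404
((462.4717102050781, 15.990264892578125), (544.6222534179688, 451.8849792480469), 34.89033126831055) 10255
slide [-132.1  382.2   39.8] twist [-0.     -0.0001 -0.001 ] t 3.4 pos [ 0.46   -0.1904  0.3398]
```

View pics/w1.png

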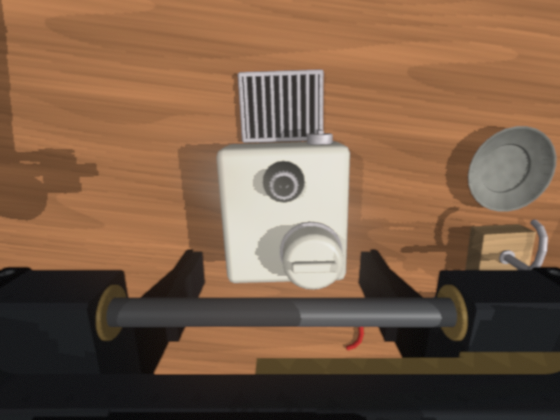

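The wrist image shows the coupling mouth at (284,181), the tray at (281,106) and the cartridge at (313,257). The stand and spout are at the right edge, near (510,258).

```bash
python3 -m inch '{"slide":[[-5,20,2],[-17,50,5],[-132,382,40],[-132,382,40],[-132,382,40],[-132,382,40],[-132,382,40],[-132,382,40],[-132,382,40],[-132,382,40],[-132,382,40],[-132,382,40],[-132,382,40],[-132,382,40],[-132,382,40],[-132,382,40]],"twist":[[0,0,0],[0,0,0],[0,0,0],[0,0,0],[0,0,0],[0,0,0],[0,0,0],[0,0,0],[0,0,0],[0,0,0],[0,0,0],[0,0,0],[0,0,0],[0,0,0],[0,0,0],[0,0,0]],"hand":[-1,-1,-1,-1,-1,-1,-1,-1,-1,-1,-1,-1,-1,-1,-1,-1]}'
python3 - <<'E'
from h import *
w,s=look("w2")
f=w.reshape(-1,3)
n=np.hypot(f[:,0]-.566,f[:,1]-.207)<.09
for z0,z1 in((.12,.135),(.135,.15),(.15,.163),(.163,.175)):
    p=f[n&(f[:,2]>z0)&(f[:,2]<z1)]
    print("tube",z0,len(p),np.round(p.mean(0),4) if len(p) else 0,np.round(p.min(0),4),np.round(p.max(0),4))
p=f[n&(f[:,2]>.07)&(f[:,2]<.115)]; q=p[p[:,0]<.548]
print("beak fit",len(q),np.polyfit(q[:,0],q[:,1],1),q.min(0),q.max(0))
p=f[n&(f[:,2]>.035)&(f[:,2]<.044)].astype(np.float32); print("stand",cv2.minAreaRect(np.ascontiguousarray(p[:,:2])*1000))
E
```

```text
time: 4.73
position: [0.5448, 0.204, 0.3006]
tcp_rot: [0.0, -0.06, 0.998, 0.0]
wrist_force: [0.5, 0.1, -0.3]
gripper_width: 0.0871
grasp_force: 0.0
tube 0.12 36 [0.5603 0.2072 0.1284] [0.5583 0.2013 0.1216] [0.5654 0.2144 0.1349]
tube 0.135 37 [0.5602 0.2074 0.1426] [0.5583 0.2014 0.1359] [0.5645 0.2141 0.1499]
tube 0.15 38 [0.56   0.2072 0.1569] [0.5585 0.2015 0.1506] [0.5633 0.2137 0.1628]
tube 0.163 114 [0.5647 0.2079 0.1655] [0.5585 0.2018 0.1632] [0.5716 0.2142 0.1675]
beak fit 415 [0.11838641 0.14098717] [0.48681131 0.19446855 0.07948195] [0.54785416 0.21030936 0.11224706]
stand ((565.6386108398438, 208.09471130371094), (85.62175750732422, 85.08141326904297), 10.206579208374023)
```

View pics/w2.png

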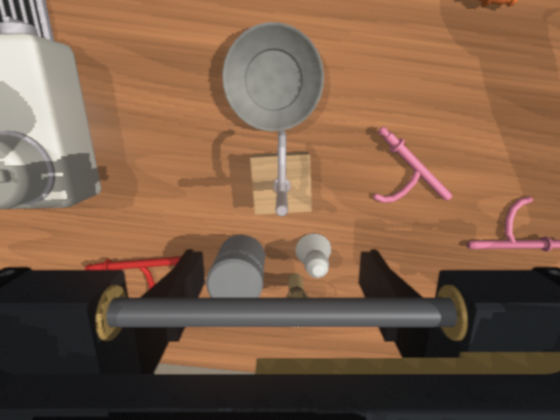

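The wrist image shows the spout upright at about (282,185) with its beak over the dish rim at (282,135). The tube is at (0.565, 0.208), its top is at 0.166, and its yaw is about 6.75°.

```bash
python3 -c "
from h import *
go((.565,.2078,.126),-173.25)"
```

```text
slide [-20.3   1.1 174.6] twist [0.0005 0.001  0.0027] t 4.7833 pos [0.5448 0.2042 0.3006]
```

```bash
python3 -m inch '{"slide":[[-10,1,10],[-20,1,40],[-20,1,75],[-20,1,110],[-20,1,140],[-20,1,160],[-20,1,172],[-20,1,175],[-20,1,175],[-20,1,175],[-20,1,175],[-20,1,175],[-20,1,175],[-20,1,175],[-20,1,175],[-20,1,175],[-20,1,175],[-20,1,175],[-20,1,175],[-20,1,175]],"twist":[[0,0,0],[0,0,0],[0,0,0],[0,0,0],[0,0,0],[0,0,0],[0,0,0],[0,0,0],[0,0,0],[0,0,0],[0,0,0],[0,0,0],[0,0,0],[0,0,0],[0,0,0],[0,0,0],[0,0,0],[0,0,0],[0,0,0],[0,0,0]],"hand":[-1,-1,-1,-1,-1,-1,-1,-1,-1,1,1,1,1,1,1,1,1,1,1,1]}' 50
python3 -c "
from h import *
go((.565,.2078,.126),-173.25);print(state()['wrist_force'])"
```

```text
time: 6.45
position: [0.5645, 0.2088, 0.1248]
tcp_rot: [-0.0, -0.061, 0.998, -0.0]
wrist_force: [-0.4, -0.5, 0.2]
gripper_width: 0.0216
grasp_force: 0.0
slide [-0.3 -1.  -1.2] twist [-0.     -0.      0.0043] t 6.45 pos [0.5645 0.2088 0.1248]
[-0.35861416 -0.54227394  0.19947192]
```

```bash
python3 -m inch '{"slide":[[0,0,0],[0,0,0],[0,0,0],[0,0,0],[0,0,0],[0,0,0]],"twist":[[0,0,0],[0,0,0],[0,0,0],[0,0,0],[0,0,0],[0,0,0]],"hand":[1,1,1,1,1,1]}' 55
python3 -m inch '{"slide":[[0,0,-3],[0,0,-10],[0,0,-25],[0,0,-45],[0,0,-70],[0,0,-95],[0,0,-120],[0,0,-140],[0,0,-153],[0,0,-160],[0,0,-160],[0,0,-160]],"twist":[[0,0,0],[0,0,0],[0,0,0],[0,0,0],[0,0,0],[0,0,0],[0,0,0],[0,0,0],[0,0,0],[0,0,0],[0,0,0],[0,0,0]],"hand":[1,1,1,1,1,1,1,1,1,1,1,1]}'
python3 - <<'E'
from h import *
w,s=look("w3"); cv2.imwrite("pics/w3.png",s["image"]); print(s["st"]["wrist_force"])
for c in("scene",):
    s=imaging.snapshot(c); v=pts(s); np.savez("scene3.npz",w=v,img=s["image"])
    cv2.imwrite("pics/scene3.png",cv2.resize(s["image"][100:300,150:400],None,fx=3,fy=3))
go((.4715,-.185,.31),-173.25)
E
```

```text
time: 6.95
position: [0.5645, 0.2087, 0.1248]
tcp_rot: [-0.0, -0.061, 0.998, -0.0]
wrist_force: [0.1, 0.4, -0.9]
gripper_width: 0.0107
grasp_force: 55.0
time: 7.95
position: [0.5641, 0.2088, 0.2843]
tcp_rot: [-0.0, -0.061, 0.998, 0.0]
wrist_force: [-0.5, 0.4, -1.8]
gripper_width: 0.0105
grasp_force: 55.0
[-0.46320553  0.38486696 -1.83090328]
slide [ 139.6 -379.4  -26. ] twist [-0.0008 -0.0028  0.0042] t 8.05 pos [0.5638 0.2085 0.2833]
```

View pics/w3.png

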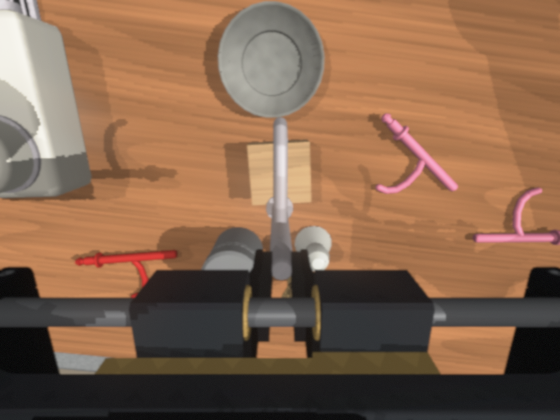

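View pics/scene3.png

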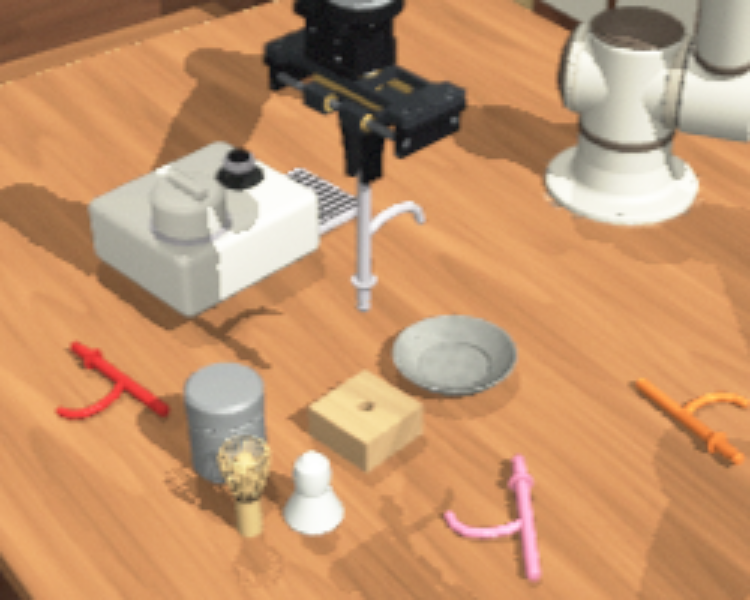

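The spout is lifted clear and hangs straight: in the crop its flange is at (364,285) and its beak tip at (420,213). The bystanders are undisturbed. Next I carry it over the coupling.

```bash
python3 -m inch '{"slide":[[2,-6,0],[8,-22,-2],[19,-50,-4],[30,-80,-5],[41,-110,-6],[52,-140,-6],[63,-170,-6],[74,-200,-6],[85,-230,-6],[96,-260,-6],[107,-290,-6],[118,-320,-6],[128,-348,-6],[135,-367,-6],[139,-377,-6],[140,-379,-6],[140,-379,-6],[140,-379,-6],[140,-379,-6],[140,-379,-6]],"twist":[[0,0,0],[0,0,0],[0,0,-0.004],[0,0,-0.008],[0,0,-0.01],[0,0,-0.014],[0,0,-0.018],[0,0,-0.02],[0,0,-0.025],[0,0,-0.03],[0,0,-0.035],[0,0,-0.035],[0,0,-0.035],[0,0,-0.035],[0,0,-0.035],[0,0,-0.035],[0,0,-0.035],[0,0,-0.035],[0,0,-0.035],[0,0,-0.035]],"hand":[1,1,1,1,1,1,1,1,1,1,1,1,1,1,1,1,1,1,1,1]}'
python3 - <<'E'
from h import *
print(state()["wrist_force"])
for c in("scene","top"):
    s=imaging.snapshot(c); v=pts(s); f=v.reshape(-1,3)
    np.savez(c+"4.npz",w=v,img=s["image"])
    n=np.hypot(f[:,0]-.472,f[:,1]+.185)<.022
    for z0,z1 in((.106,.125),(.16,.175),(.18,.195),(.207,.235),(.235,.26),(.26,.28)):
        p=f[n&(f[:,2]>z0)&(f[:,2]<z1)]
        if len(p): print(c,z0,len(p),np.round(p.mean(0),4),np.round(p.min(0),4),np.round(p.max(0),4))
    b=f[(np.hypot(f[:,0]-.435,f[:,1]+.19)<.1)&(f[:,2]>.225)&(f[:,2]<.265)&(f[:,0]<.455)]
    if c=="scene":
        im=s["image"]; cv2.imwrite("pics/scene4.png",cv2.resize(im[60:220,150:310],None,fx=3.7,fy=3.7,interpolation=cv2.INTER_CUBIC))
go((.4712,-.185,.21),-171.2)
E
```

```text
time: 9.72
position: [0.472, -0.1836, 0.2908]
tcp_rot: [0.0, -0.079, 0.997, 0.0]
wrist_force: [0.1, -0.4, -1.6]
gripper_width: 0.0104
grasp_force: 55.0
[ 0.09759901 -0.43854751 -1.6130192 ]
scene 0.106 67 [ 0.4758 -0.1823  0.117 ] [ 0.4523 -0.2027  0.1069] [ 0.4932 -0.1646  0.1246]
scene 0.16 3 [ 0.4736 -0.1889  0.1724] [ 0.4706 -0.1901  0.1711] [ 0.4785 -0.1875  0.174 ]
scene 0.18 12 [ 0.4793 -0.184   0.1869] [ 0.4726 -0.1877  0.1806] [ 0.485  -0.1791  0.1948]
scene 0.207 39 [ 0.4788 -0.181   0.2194] [ 0.4677 -0.1969  0.208 ] [ 0.4888 -0.1678  0.2345]
scene 0.235 23 [ 0.4783 -0.1818  0.2471] [ 0.4703 -0.1884  0.2353] [ 0.4865 -0.1753  0.2589]
scene 0.26 36 [ 0.4709 -0.182   0.2692] [ 0.4526 -0.1917  0.26  ] [ 0.4828 -0.1747  0.2789]
top 0.26 9 [ 0.4709 -0.1809  0.2716] [ 0.4578 -0.1838  0.2631] [ 0.4792 -0.178   0.2777]
slide [ 1.  -1.1 80.8] twist [0.0001 0.     0.0049] t 9.8167 pos [ 0.472  -0.1837  0.2908]
```

View pics/scene4.png

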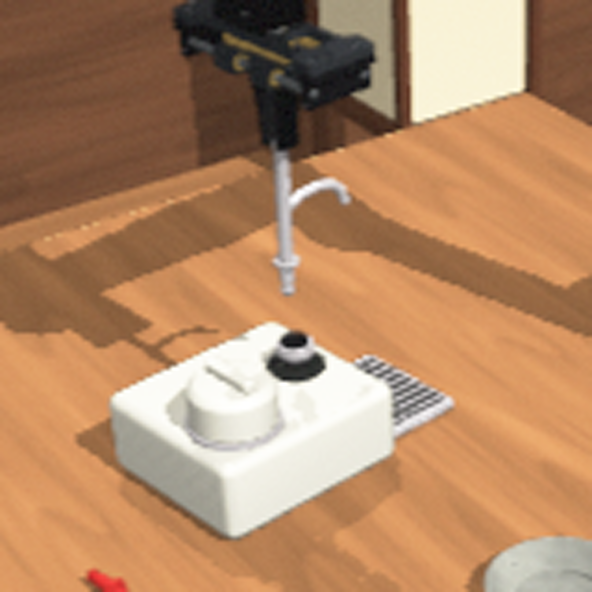

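The crop shows the tube from (282,150) to its foot at (288,290), and the coupling mouth at (295,338). I'll check their alignment numerically in the image before lowering.

Run:
```python
from h import *
s=imaging.snapshot("scene"); im=s["image"]; K=s["K"]; 
pr=lambda p: cv2.projectPoints(np.array([p],float),np.array(s["rvec"],float),np.array(s["tvec"],float),K,None)[0].ravel()
tc=state()["position"]
for z in (.122,.19,.2,.22,.24,.26): print("proj tcp axis",z,pr((tc[0],tc[1],z)).round(2))
print("mouth est",pr((.4715,-.1853,.122)).round(2), "per mm x",((pr((.4815,-.1853,.122))-pr((.4715,-.1853,.122)))/10).round(3),"per mm y",((pr((.4715,-.1753,.122))-pr((.4715,-.1853,.122)))/10).round(3))
w=pts(s)
for r in range(98,143,3):
    m=(w[r,:,2]>.15)&(np.hypot(w[r,:,0]-.475,w[r,:,1]+.183)<.03); c=np.where(m)[0]
    print(r,c.min() if len(c) else '',c.max() if len(c) else '',c.mean() if len(c) else '',np.nanmean(w[r,c,2]).round(3) if len(c) else '')
g=cv2.cvtColor(im,cv2.COLOR_BGR2GRAY)[146:166,218:242]; print(g)
```

```text
proj tcp axis 0.122 [229.38 151.34]
proj tcp axis 0.19 [228.17 134.73]
proj tcp axis 0.2 [227.99 132.22]
proj tcp axis 0.22 [227.62 127.14]
proj tcp axis 0.24 [227.24 121.99]
proj tcp axis 0.26 [226.86 116.77]
mouth est [229.28 151.14] per mm x [-0.236  0.084] per mm y [0.146 0.115]
98 220 230 225.0 0.333
101 223 227 225.0 0.322
104 224 227 225.5 0.31
107 224 227 225.5 0.299
110 224 231 226.6 0.285
113 224 231 227.5 0.273
116 224 228 226.0 0.265
119 224 227 225.5 0.255
122 225 228 226.5 0.241
125 225 228 226.33333333333334 0.23
128 225 228 226.5 0.219
131 224 229 226.5 0.21
134 225 228 226.5 0.197
137 225 227 226.0 0.182
140    
[[171 173 175 176 176 172 171 165 163 165 164 167 170 168 167 162 160 158
  157 156 156 157 153 151]
 [165 171 169 198 231 235 223 194 169 163 163 167 169 170 171 168 166 164
  161 161 160 157 155 157]
 [155 215 247 250 249 250 249 245 227 189 166 163 164 167 168 169 170 167
  163 161 162 158 158 157]
 [247 250 250 251 250 250 250 250 249 220 138 118 116 128 157 168 170 171
  169 165 161 160 160 159]
 [250 250 250 250 251 250 250 243 193 107  69  62  52  59 1
[... 857 characters left out ...]
51 250 214  86  47  49  51  47  43  39  37  43  47  46  47  47  50
   53  82 226 251 251 251]
 [251 251 248 236 187  95  49  48  47  46  49  45  50  50  51  48  51  51
   77 215 250 251 251 251]
 [247 243 242 240 234 181  88  47  51  51  49  52  52  52  49  51  49 108
  222 250 251 251 251 251]
 [239 240 241 241 242 235 210 138  54  45  45  44  47  47  74 122 199 241
  250 251 251 251 251 251]
 [245 235 241 243 244 244 238 241 246 232 200 186 184 215 229 242 249 250
  251 251 251 251 251 251]
 [236 237 243 246 248 246 236 245 251 251 250 249 249 250 250 251 251 252
  251 251 251 251 251 251]
 [228 235 247 250 250 247 236 244 251 251 251 251 248 243 249 251 251 251
  252 251 251 251 251 251]]
```

Run:
```python
from h import *
d=np.load("scene4.npz"); im=d["img"].astype(float)
# tube is bluish-white vs brown background: use blue channel
for r in range(101,141):
    b=im[r,219:236,0]; bg=np.median(np.r_[b[:3],b[-3:]]); x=np.clip(b-bg-15,0,None)
    print(r,b.astype(int), round((x*np.arange(219,236)).sum()/max(x.sum(),1),2))
```

```text
101 [ 54  52  54  45  62 106 124 123  98  55  41  38  41  37  42  39  32] 225.44
102 [ 53  53  53  53  70 111 133 130 103  56  37  41  39  39  55  88  96] 227.12
103 [ 53  51  53  54  66 109 134 166 146  74  40  48  66  84  91  94  94] 226.51
104 [ 65  51  53  54  65 111 156 188 170 112  63  63  66  71  70  86  95] 226.46
105 [ 77  78  64  54  68 117 166 191 176 120  65  64  65  66  65  70  86] 226.05
106 [ 73  72  66  64  66 109 161 189 172 116  64  65  66  66  65  65  69] 226.07
107 [ 73  67  69  68  68 116 162 188 174 114  65  65  61  62  65  67  67] 226.02
108 [ 70  68  68  68  68 115 163 192 197 146  63  63  62  63  64  65  98] 226.56
109 [ 67  68  68  69  72 114 166 190 206 154  65  67  65  64 109 209 240] 229.98
110 [ 67  66  68  72  70 111 161 188 207 158  63  62 110 212 242 243 237] 232.35
111 [ 68  69  68  70  70 112 159 191 195 146  96 205 239 242 238 224 177] 231.01
112 [ 68  68  68  66  67 107 160 192 195 155 197 249 247 224 183 123  96] 229.48
113 [ 69  65  68  67  68 109 158 189 196 221 250 248 198 128  95  69  63] 228.44
114 [ 66  69  70  65  68 104 156 189 197 232 24
[... 1417 characters left out ...]
  95  89  87  87  94 133 157 169 159 138 112  98 102 100 103 103] 227.06
133 [ 91  93  91  90  89  85 111 160 159 163 140  90  92  98 101  99 101] 227.34
134 [ 90  92  92  91  90  87 106 160 190 192 148  93  92  94  92  97  97] 227.44
135 [ 94  89  92  90  91  92 105 156 193 197 148  91  89  91  93  97  94] 227.46
136 [ 95  95  93  92  89  90  96 145 181 175 131  90  91  88  90  89  92] 227.38
137 [ 98  95  94  94  91  92 109 141 183 195 146  89  91  92  87  89  91] 227.54
138 [ 94  95  95  96  94  92 111 162 195 204 156  88  90  91  89  90  88] 227.45
139 [ 97  97  98  96  96  93 100 113 131 133 110  90  89  90  88  92  91] 227.43
140 [93 96 96 97 98 99 93 96 94 96 93 88 90 89 86 92 92] 0.0
```

The scene pixels suggest the foot hangs about 3 mm towards +x, roughly 1.5° of pitch caused by the beak's weight. I'll counter it with a small twist, go lower and re-measure.

```bash
python3 -m inch '{"slide":[[1,-1,5],[1,-1,15],[1,-1,25],[1,-1,32],[1,-1,36],[1,-1,36],[1,-1,36],[1,-1,36]],"twist":[[0,0.01,0],[0,0.02,0],[0,0.025,0],[0,0.025,0],[0,0.025,0],[0,0.025,0],[0,0.025,0],[0,0.025,0]],"hand":[1,1,1,1,1,1,1,1]}'
python3 - <<'E'
from h import *
from scipy.optimize import least_squares
s=imaging.snapshot("scene"); im=s["image"].astype(float); K=s["K"]; st=state(); tc=st["position"]
np.savez("scene5.npz",w=pts(s),img=s["image"]); print(tc,st["wrist_force"])
cv2.imwrite("pics/scene5.png",cv2.resize(s["image"][90:170,190:270],None,fx=7.4,fy=7.4,interpolation=cv2.INTER_CUBIC))
pr=lambda p: cv2.projectPoints(np.array([p],float),np.array(s["rvec"],float),np.array(s["tvec"],float),K,None)[0].ravel()
zs=np.arange(.13,.29,.0005); P=np.array([pr((tc[0],tc[1],z)) for z in zs])
for r in list(range(112,120))+list(range(127,156)):
    b=im[r,220:238,0]; bg=np.median(np.r_[b[:3],b[-3:]]); x=np.clip(b-bg-15,0,None)
    i=np.argmin(abs(P[:,1]-r)); print(r,round(zs[i],3),b.astype(int),round((x*np.arange(220,238)).sum()/max(x.sum(),1),2),P[i,0].round(2))
E
```

```text
time: 10.53
position: [0.4712, -0.1858, 0.2552]
tcp_rot: [-0.012, -0.078, 0.997, -0.001]
wrist_force: [0.1, 0.0, -0.7]
gripper_width: 0.0105
grasp_force: 55.0
[ 0.47120519 -0.18577326  0.25538974] [ 0.17296169 -0.48599252 -1.74829683]
112 0.277 [ 66  68  68  66 101 129 134 163 135  65  71  67  67  67  67  65  66  65] 226.4 226.42
113 0.274 [ 66  69  66  70 105 133 163 189 145  68  64  67  65  66  63  65  67  65] 226.41 226.49
114 0.27 [ 70  66  68  67 103 148 183 196 141  69  71  69  66  68  67  68  67  65] 226.35 226.57
115 0.266 [ 68  71  69  69  95 144 185 195 151  76  70  70  70  69  69  68  67  65] 226.46 226.65
116 0.262 [ 66  66  66  69  90 142 182 195 152  79  69  70  68  69  69  68  65  67] 226.5 226.71
117 0.258 [ 66  68  66  67  89 141 180 199 153  83  64  69  70  70  69 114 170 223] 230.91 226.79
118 0.255 [ 67  67  66  67  81 136 178 196 157  85  69  68  69 112 215 242 240 234] 234.38 226.86
119 0.251 [ 67  66  65  67  79 131 176 198 160  94  69  99 209 240 243 239 221 195] 233.09 226.94
127 0.22 [ 98  98 102 105 109 120 161 192 194 152 101 100  96  77  66  68  68  67] 2
[... 2039 characters left out ...]
 98  95] 222.69 229.05
149 0.13 [245 246 245 245 245 245 242 204 121  88  77  81  93  98 101 101 100  98] 223.13 229.13
150 0.13 [245 246 246 245 246 235 179 101  63  51  44  47  84 119 115 101 101 102] 222.42 229.14
151 0.13 [246 246 246 245 244 201  82  36  39  36  31  29  45 177 175 100 101 102] 222.11 229.14
152 0.13 [202 232 246 246 235 164  49  34  34  35  32  34  33 186 194 115  98 101] 223.42 229.14
153 0.13 [185 192 233 239 220 190 124  38  35  29  34  58 124 199 210 181 143 105] 224.16 229.14
154 0.13 [221 183 192 196 165 170 201 191 162 159 188 206 196 197 201 230 234 187] 235.6 229.14
155 0.13 [225 185 184 155 123 146 170 180 185 192 202 210 206 193 153 121 182 232] 229.95 229.14
```

View pics/scene5.png

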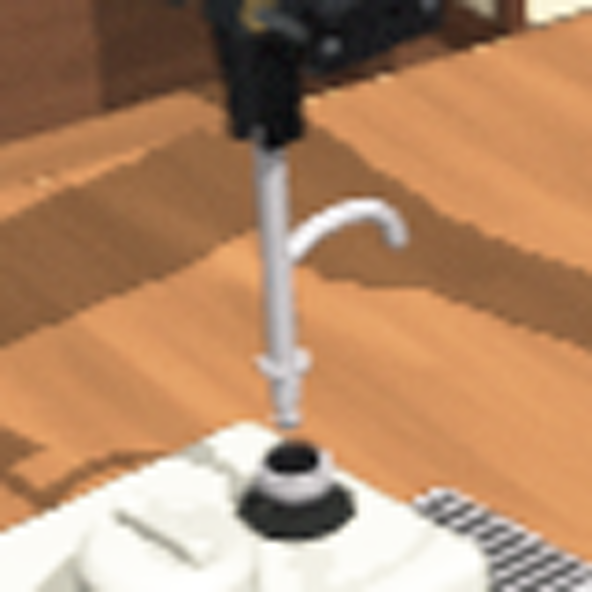

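After the twist the tube is parallel to vertical, and its foot at crop (287,425) sits about 1 mm or less from being centred over the mouth at (293,458). Lowering into the flare and bore now.

```bash
python3 -m inch '{"slide":[[0,0,5],[0,0,11],[0,0,17],[0,0,20],[0,0,22],[0,0,24],[0,0,26],[0,0,26],[0,0,26],[0,0,26]],"twist":[[0,0,0],[0,0,0],[0,0,0],[0,0,0],[0,0,0],[0,0,0],[0,0,0],[0,0,0],[0,0,0],[0,0,0]],"hand":[1,1,1,1,1,1,1,1,1,1]}'
python3 -c "
from h import *
s=state();print(s['position'],s['wrist_force'],s['wrist_torque'])"
```

```text
time: 11.42
position: [0.4703, -0.1857, 0.2289]
tcp_rot: [-0.012, -0.078, 0.997, -0.001]
wrist_force: [-0.8, -0.4, -0.6]
gripper_width: 0.0106
grasp_force: 55.0
[ 0.47030826 -0.18568812  0.2289007 ] [-0.76830409 -0.4213954  -0.64870805] [ 0.1012178  -0.08269076 -0.00654921]
```

```bash
python3 -m inch '{"slide":[[0,0,2],[0,0,4],[0,0,6],[0,0,8],[0,0,8],[0,0,8]],"twist":[[0,0,0],[0,0,0],[0,0,0],[0,0,0],[0,0,0],[0,0,0]],"hand":[1,1,1,1,1,1]}'
python3 -c "
from h import *
s=state();print(s['position'],s['wrist_force'],s['wrist_torque'])"
```

```text
time: 11.92
position: [0.47, -0.1858, 0.2207]
tcp_rot: [-0.013, -0.078, 0.997, -0.001]
wrist_force: [0.1, -0.0, -1.3]
gripper_width: 0.0106
grasp_force: 55.0
[ 0.46996048 -0.18576858  0.22066571] [ 0.10276525 -0.02281902 -1.34394858] [ 0.10348697 -0.13143774  0.07182491]
```

```bash
python3 -m inch '{"slide":[[0,0,2],[0,0,3.5],[0,0,5],[0,0,6],[0,0,6]],"twist":[[0,0,0],[0,0,0],[0,0,0],[0,0,0],[0,0,0]],"hand":[1,1,1,1,1]}'
python3 -m inch '{"slide":[[0,0,1],[0,0,2],[0,0,2],[0,0,2]],"twist":[[0,0,0],[0,0,0],[0,0,0],[0,0,0]],"hand":[1,1,1,1]}'
```

```text
time: 12.33
position: [0.4703, -0.1859, 0.2153]
tcp_rot: [-0.012, -0.079, 0.997, -0.001]
wrist_force: [0.6, 0.8, 1.5]
gripper_width: 0.0104
grasp_force: 55.0
time: 12.67
position: [0.4703, -0.186, 0.2135]
tcp_rot: [-0.012, -0.079, 0.997, -0.001]
wrist_force: [-1.2, 0.2, 4.7]
gripper_width: 0.0106
grasp_force: 55.0
```

```bash
python3 -m inch '{"slide":[[0,0,1],[0,0,2],[0,0,2],[0,0,2]],"twist":[[0,0,0],[0,0,0],[0,0,0],[0,0,0]],"hand":[1,1,1,1]}'
python3 -m inch '{"slide":[[0,0,1],[0,0,2],[0,0,2],[0,0,2]],"twist":[[0,0,0],[0,0,0],[0,0,0],[0,0,0]],"hand":[1,1,1,1]}'
```

```text
time: 13.0
position: [0.4705, -0.1861, 0.2118]
tcp_rot: [-0.012, -0.079, 0.997, -0.002]
wrist_force: [0.5, 1.2, 6.5]
gripper_width: 0.0106
grasp_force: 55.0
time: 13.33
position: [0.4709, -0.1863, 0.2105]
tcp_rot: [-0.011, -0.079, 0.997, -0.002]
wrist_force: [-0.4, 0.7, 8.1]
gripper_width: 0.0106
grasp_force: 55.0
```

```bash
python3 -m inch '{"slide":[[0,0,1],[0,0,2],[0,0,2],[0,0,2]],"twist":[[0,0,0],[0,0,0],[0,0,0],[0,0,0]],"hand":[1,1,1,1]}'
python3 -m inch '{"slide":[[0,0,1],[0,0,1.5],[0,0,1.5],[0,0,1.5]],"twist":[[0,0,0],[0,0,0],[0,0,0],[0,0,0]],"hand":[1,1,1,1]}'
```

```text
time: 13.67
position: [0.4711, -0.1864, 0.2087]
tcp_rot: [-0.011, -0.079, 0.997, -0.002]
wrist_force: [0.7, 0.6, 8.6]
gripper_width: 0.0107
grasp_force: 55.0
time: 14.0
position: [0.4697, -0.1859, 0.2055]
tcp_rot: [-0.012, -0.078, 0.997, -0.001]
wrist_force: [0.6, -0.1, 3.1]
gripper_width: 0.0105
grasp_force: 55.0
```

It snapped: the force fell from 8.6 to 3.1 N. I'll press a little to confirm it sits on the floor, then return.

```bash
python3 -m inch '{"slide":[[0,0,1.5],[0,0,3],[0,0,4],[0,0,4],[0,0,4],[0,0,4]],"twist":[[0,0,0],[0,0,0],[0,0,0],[0,0,0],[0,0,0],[0,0,0]],"hand":[1,1,1,1,1,1]}'
python3 -m inch '{"slide":[[0,0,-2],[0,0,-4],[0,0,-6],[0,0,-8],[0,0,-10],[0,0,-10],[0,0,-10]],"twist":[[0,0,0],[0,0,0],[0,0,0],[0,0,0],[0,0,0],[0,0,0],[0,0,0]],"hand":[1,1,1,1,1,1,1]}'
```

```text
time: 14.5
position: [0.4705, -0.1862, 0.2025]
tcp_rot: [-0.011, -0.079, 0.997, -0.002]
wrist_force: [0.5, 1.3, 8.2]
gripper_width: 0.0107
grasp_force: 55.0
time: 15.08
position: [0.469, -0.1854, 0.2102]
tcp_rot: [-0.014, -0.078, 0.997, -0.0]
wrist_force: [0.0, -0.1, -3.0]
gripper_width: 0.0103
grasp_force: 55.0
```

```bash
python3 -m inch '{"slide":[[0,0,-1],[0,0,-2],[0,0,-3],[0,0,-4],[0,0,-4.5],[0,0,-4.5],[0,0,-4.5]],"twist":[[0,0,0],[0,0,0],[0,0,0],[0,0,0],[0,0,0],[0,0,0],[0,0,0]],"hand":[1,1,1,1,1,1,1]}'
```

```text
time: 15.67
position: [0.4694, -0.1855, 0.2151]
tcp_rot: [-0.013, -0.078, 0.997, -0.001]
wrist_force: [-0.4, -0.1, -9.2]
gripper_width: 0.0104
grasp_force: 55.0
```

```bash
python3 -m inch '{"slide":[[0,0,-0.5],[0,0,-0.5],[0,0,-0.5],[0,0,-0.5],[0,0,-0.5],[0,0,-0.5],[0,0,-0.5],[0,0,-0.5]],"twist":[[0,0,0],[0,0,0],[0,0,0],[0,0,0],[0,0,0],[0,0,0],[0,0,0],[0,0,0]],"hand":[1,1,1,1,1,1,1,1]}'
python3 -m inch '{"slide":[[0,0,1],[0,0,2.5],[0,0,4],[0,0,5.5],[0,0,7],[0,0,8],[0,0,8],[0,0,8]],"twist":[[0,0,0],[0,0,0],[0,0,0],[0,0,0],[0,0,0],[0,0,0],[0,0,0],[0,0,0]],"hand":[1,1,1,1,1,1,1,1]}'
```

```text
time: 16.33
position: [0.4698, -0.1857, 0.2162]
tcp_rot: [-0.013, -0.078, 0.997, -0.001]
wrist_force: [0.0, -0.3, -9.6]
gripper_width: 0.0106
grasp_force: 55.0
time: 17.0
position: [0.4705, -0.1862, 0.2094]
tcp_rot: [-0.011, -0.079, 0.997, -0.002]
wrist_force: [0.2, 0.3, -0.9]
gripper_width: 0.0105
grasp_force: 55.0
```

```bash
python3 -m inch '{"slide":[[0,0,1],[0,0,1],[0,0,1],[0,0,1],[0,0,1],[0,0,1],[0,0,1],[0,0,1],[0,0,1],[0,0,1],[0,0,1],[0,0,1],[0,0,1],[0,0,1]],"twist":[[0,0,0],[0,0,0],[0,0,0],[0,0,0],[0,0,0],[0,0,0],[0,0,0],[0,0,0],[0,0,0],[0,0,0],[0,0,0],[0,0,0],[0,0,0],[0,0,0]],"hand":[1,1,0.5,0.3,0,-0.3,-0.3,-0.3,-0.3,-0.3,-0.3,-0.3,-0.3,-0.3]}'
python3 -m inch '{"slide":[[0,0,-5],[0,0,-15],[0,0,-35],[0,0,-60],[0,0,-85],[0,0,-105],[0,0,-120],[0,0,-130],[0,0,-130],[0,0,-130]],"twist":[[0,0,0],[0,0,0],[0,0,0],[0,0,0],[0,0,0],[0,0,0],[0,0,0],[0,0,0],[0,0,0],[0,0,0]],"hand":[-0.3,-0.3,-0.3,-0.3,-0.3,-0.3,-0.3,-0.3,-0.3,-0.3]}'
python3 - <<'E'
from h import *
w,s=look("w6"); a=s["image"]
s=imaging.snapshot("scene"); w2=pts(s); c=cv2.resize(s["image"][80:240,150:310],(420,420),interpolation=cv2.INTER_CUBIC)
cv2.imwrite("pics/fin.png",cv2.resize(np.hstack([c,cv2.resize(a,(380,420))]),None,fx=1,fy=1))
for n,v in(("wrist",w),("scene",w2)):
    f=v.reshape(-1,3); h=np.hypot(f[:,0]-.4715,f[:,1]+.1853)<.03
    for z0,z1 in((.105,.12),(.12,.135),(.2,.215),(.215,.235),(.235,.245),(.246,.26)):
        p=f[h&(f[:,2]>z0)&(f[:,2]<z1)]
        if len(p): print(n,z0,len(p),np.round(p.mean(0),4),p.max(0).round(4))
    p=f[(np.hypot(f[:,0]-.4,f[:,1]+.195)<.05)&(f[:,2]>.15)&(f[:,2]<.2)&(f[:,0]<.44)]
    if len(p): print("beak",p.mean(0),p.min(0))
print(state()["wrist_force"])
E
```

```text
time: 18.17
position: [0.4697, -0.1858, 0.2074]
tcp_rot: [-0.012, -0.078, 0.997, -0.001]
wrist_force: [-0.7, -0.2, 0.5]
gripper_width: 0.056
grasp_force: 0.0
time: 19.0
position: [0.4729, -0.1851, 0.3375]
tcp_rot: [-0.012, -0.078, 0.997, -0.001]
wrist_force: [-0.1, 0.5, -0.6]
gripper_width: 0.0564
grasp_force: 0.0
wrist 0.105 232 [ 0.4693 -0.1862  0.116 ] [ 0.4894 -0.166   0.1199]
wrist 0.12 127 [ 0.4695 -0.1855  0.1255] [ 0.4823 -0.1713  0.1328]
wrist 0.2 36 [ 0.4642 -0.1857  0.2086] [ 0.4673 -0.1788  0.2149]
wrist 0.215 47 [ 0.464  -0.1859  0.2261] [ 0.4699 -0.1782  0.2349]
wrist 0.235 30 [ 0.4638 -0.1861  0.24  ] [ 0.4689 -0.1785  0.2448]
wrist 0.246 158 [ 0.4684 -0.1848  0.2485] [ 0.4753 -0.1783  0.2503]
beak [ 0.41663758 -0.1939185   0.1867196 ] [ 0.39151572 -0.20216788  0.16170112]
scene 0.105 48 [ 0.4779 -0.1776  0.114 ] [ 0.4936 -0.1623  0.1198]
scene 0.12 32 [ 0.4757 -0.1812  0.1261] [ 0.4915 -0.1682  0.1337]
scene 0.2 13 [ 0.4748 -0.1824  0.206 ] [ 0.4798 -0.178   0.2147]
scene 0.215 22 [ 0.4732 -0.1821  0.2236] [ 0.4798 -0.175   0.2335]
scene 0.235 11 [ 0.4726 -0.1813  0.2398] [ 0.4777 -0.1763  0.2445]
scene 0.246 7 [ 0.4724 -0.1855  0.2488] [ 0.4783 -0.1772  0.2517]
beak [ 0.41582032 -0.19335628  0.18252619] [ 0.39654219 -0.20111887  0.16219839]
[ 0.11401618  0.44432967 -0.09936696]
```

View pics/fin.png

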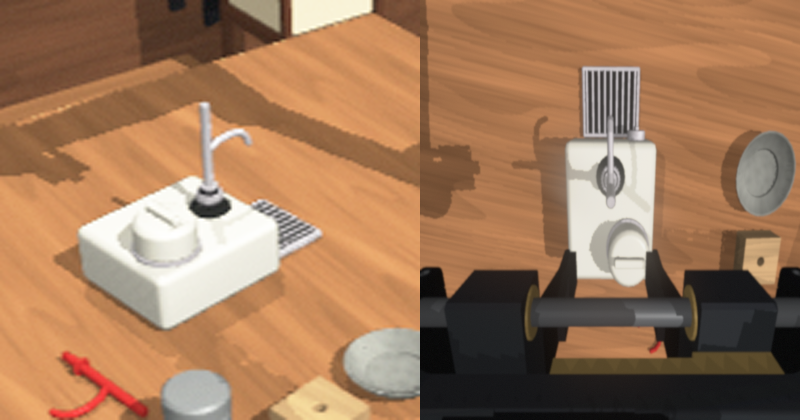

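The left half shows the spout standing upright in the coupling, flange at the rim near (208,195). The right half shows the beak reaching over the tray at (610,120). Its top is at 0.249 m, so the spout is home.

```bash
python3 -c "
from rig import robot
print(robot.finish_job())"
```

```text
the job is handed in; nothing more can be done
None
```

The spout clicked home in the coupling, held a gentle pull of about 8 N for over half a second, and stands released with its beak over the drip tray; the job is handed in, but no verdict was returned.

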